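# Sort two fragile castings into the tubs with their own kind

## Task

Sort the two plaster castings left among the clutter on the bare table in front, the owl and the rabbit: each tub with a cork pad already holds one sample, an owl or a rabbit, so look which is which and stand each casting upright on the pad in the tub with its own kind, in the free half beside the sample. The plaster chips easily, so lower them gently, without dropping or banging them against the tub, let go, and leave the samples standing, the tubs and everything else where they are.

Things in the scene. Friction and masses are not known exactly. Their poses are not given: they have to be found in the camera images.
- tub_a: the left of the two task tubs: clear open tub, 215 (x) x 112 x 99 mm high; origin at the centre of its underside. Walls 13 mm: inside 176 (x) x 74 mm; a cork pad 168 x 66 x 20 mm on its floor, top 24 mm above the origin; rim at 98 mm. One half (+x or -x) holds a sample casting, the other is free. Stands loose, 0.6 kg
- tub_b: the right of the two task tubs, the same: clear open tub, 215 (x) x 112 x 99 mm high; origin at the centre of its underside. Walls 13 mm: inside 176 (x) x 74 mm; a cork pad 168 x 66 x 20 mm on its floor, top 24 mm above the origin; rim at 98 mm. One half (+x or -x) holds a sample casting, the other is free. Stands loose, 0.6 kg
- owl_sample: small white plaster owl standing in one of the two tubs, 37 x 44 x 48 mm high; origin at the centre of its underside, z up
- rabbit_sample: white plaster rabbit sitting upright in the other tub, 51 x 52 x 77 mm high; origin at the centre of its underside, z up
- owl: white plaster owl on the table, to be sorted, 46 x 55 x 60 mm high (x, y, z), rounded, ears at the top, 0.055 kg; origin at the centre of its underside, z up. Can be gripped in any direction from above, 35 to 45 mm above its underside
- rabbit: white plaster rabbit on the table, to be sorted, 51 x 52 x 77 mm high, slimmer towards the ears, 0.055 kg; origin at the centre of its underside, z up. Can be gripped in any direction from above, 40 to 50 mm above its underside
- frog: bystander: squat white plaster frog, 76 x 69 x 38 mm; origin at the centre of its underside
- cocoon_small: bystander: white plaster cocoon lying down, 74 (x) x 45 (y) x 41 mm; origin at the centre of its underside
- cocoon_large: bystander: white plaster cocoon lying down, 95 (x) x 57 (y) x 52 mm; origin at the centre of its underside
- cup: bystander: mixing cup, 89 mm across the rim, 62 mm high; origin at the centre of its underside
- stump: bystander: white plaster tree-stump pot, 81 x 76 x 65 mm; origin at the centre of its underside
Mind the look-alikes: they are no part of the job. Leave any orange or purple look-alike of the owl alone.

How it is judged:
By the outcome, as a careful person would: the job done as asked, in the order asked, and still so for the second after the job is handed in, with the robot touching nothing.
It also fails if it takes over 64 s, if anything falls off the work surface, if the arm or the gripper's body presses on something with over 40 N, if the wrist force passes 120 N, or if a joint passes its speed limit or range.

## Robot

A 6-joint arm with a two-finger parallel gripper is mounted at the origin on a cart in front of the work surface, level with it; the furniture and walls round the work are solid. World frame = base frame: x ahead of the robot, y to its left, z up, the work surface at z = 0. Lengths are in mm, angles in rad, forces in N, time in s.
With the tool pointing down it reaches from about 275 to 1000 mm from the base axis. Payload 8.4 kg.
Tool frame: the origin (TCP) lies between the finger pads; the fingertips stand 25 mm ahead of it and the grasp point (between the pads) lies 6 mm ahead of it; z points along the fingers, y is the line along which they close (so a half turn about z gives the same grasp; the last joint's range is limited). The gripper opens to 85 mm and grips with 20 to 120 N. Pads are 22 mm wide; open, the fingers measure 114 mm over their backs; the gripper's body (76 mm by 85 mm) begins 54 mm behind the grasp point. The pads swing forward as they close: fully open they stand 13 mm farther back than shut.
Start: joints at [-1.193, 0.353, 1.633, -0, 1.155, -0.002], TCP at [231.708, -580.465, 256.281] pointing down, gripper open.
Joint ranges: [-2.63, 2.63], [-0.92, 2.1], [0.06, 2.66], [-1.3, 4.44], [0, 2.69], [-3.02, 3.02]. Speed limits (rad/s): [2.22, 2.22, 2.79, 3.14, 3.14, 3.14].

## Interface

Orientations are given as [roll, pitch, yaw] about the fixed x, y, z axes, in that order (R = Rz(yaw) Ry(pitch) Rx(roll)).
In Python, from rig import r, eyes, workorder gives the robot as it stands. The module is installed in compiled form; this text tells all that it offers.
- The arm moves only by the tool step_arm, never from a script. Its argument "moves" is a list of rows, each an object of numbers: "tx", "ty", "tz": the shift along the tool's x, y, z scaled (see below); "ax", "ay", "az": the turn, a rotation vector about the tool's x, y, z scaled (see below). In form: [{"tx": .., "ty": .., "tz": .., "ax": .., "ay": .., "az": ..}, ...]. A call has 1 to 5 rows; each row shifts and turns the commanded pose from where the row before left it, along the tool's axes as they then stand; what a row does not reach is not made up. The controller multiplies each number of a shift by 25 mm and each number of a turn by 90 degrees. A row lasts 1/8 s, in which the tool goes at most 62.5 mm and 10.7 degrees, less where a joint would pass 70% of its speed; a pose out of reach is approached as far as the arm can. A call with a number of a shift or a turn outside -1 to 1 is refused whole. A call with a gripper value outside its range is refused whole. "gripper" is the opening, from 0 (shut) to 1 (fully open), set as the call begins (left out, the last holds). The fingers move at their own pace and stop on an object; "newtons" is the grip in N (left out, the last holds). Time passes only in rows, so rows that do not move let the fingers close. It gives the time, the measured TCP pose, the force, the opening and the grip force at its end, in the units of the state.
- r.sense(): the state, without advancing time (a new reading comes with each control period).
- eyes.grab_frame(name): name is "side" or "top"; returns (picture, depth): 480x640x3 uint8, red, green, blue; 480x640 float32, mm along the optical axis (not along the pixel's ray), 0 where there is no reading.
- eyes.camera_info(name): a dict with "intrinsics" (3x3 intrinsics, pixels), "cam_to_world" (4x4, takes a point from camera to world coordinates). Camera axes: x right, y up, looking along -z (the intrinsics and any distortion apply to the point x, -y, -z); pixel columns grow to the right and rows downward; lengths in mm; the calibration is good to about 2 mm. A picture is of the moment at which its call begins. camera_info takes no time and is no camera call.
- workorder.sign_off(): hands the job in; it is judged then, once.
The state is a dict: "clock": time; "qpos": joint angles; "qvel": joint speeds; "joint_efforts": joint torques, N m; "eef_pos": TCP position; "tcp_rot": TCP orientation; "contact_force": force on the tool from outside, world axes, zero at the start; "wrist_torque": the same for the moment, N m; "opening": opening from 0.0 (shut) to 1.0 (fully open); "grasp_force": force on a finger pad.
Only numpy, scipy, OpenCV 4.12 (cv2) and the standard library are available. Lean on these libraries where they do the work, as an engineer would, in place of code of your own. Each camera call takes 0.05 s, during which the arm holds its last target. There are 200 camera calls.

## Working session

There is one attempt and no reset: what is moved stays moved. The work goes in short steps, Python scripts to look and compute and a tool call to move; the robot and the scene stay as the last step left them, time stands still between calls to the robot, and variables do not carry over. Pictures are saved under pics/ and viewed, at most 11 in all, crops included, and the job is handed in when it is done.

Besides the shell and the picture viewer there is one more tool, called after "Emit:" as name(argument=value, ...), one argument or row to a line, values as JSON. step_arm: Moves the arm, as the interface text tells. Its arguments: {"type":"object","properties":{"moves":{"type":"array","items":{"type":"object","properties":{"tx":{"type":"number"},"ty":{"type":"number"},"tz":{"type":"number"},"ax":{"type":"number"},"ay":{"type":"number"},"az":{"type":"number"}}}},"gripper":{"type":"number"},"newtons":{"type":"number"}},"required":["moves"]}

```bash
mkdir -p pics
cat > h.py <<'E'
import numpy as np,cv2
from rig import r,eyes,workorder
def grab(n,f):
    p,d=eyes.grab_frame(n); cv2.imwrite(f'pics/{f}.png',p[:,:,::-1]); np.savez(f'pics/{f}.npz',p=p,d=d); return p,d
def cloud(n,d):
    c=eyes.camera_info(n);K=np.array(c['intrinsics']);T=np.array(c['cam_to_world'])
    v,u=np.mgrid[:480,:640]
    P=np.stack([(u-K[0,2])/K[0,0]*d,-(v-K[1,2])/K[1,1]*d,-d],-1)
    return P@T[:3,:3].T+T[:3,3]
E
python3 - <<'E'
from h import *
for n in('top','side'):
    p,d=grab(n,n+'0');c=eyes.camera_info(n);print(np.round(c['intrinsics'],1).tolist(),np.round(c['cam_to_world'],3).tolist(),{k for k in c},(d>0).mean())
print(r.sense())
E
```

```text
[[473.7, 0.0, 318.1], [0.0, 473.7, 233.4], [0.0, 0.0, 1.0]] [[-0.105, 0.974, -0.201, 289.183], [-0.994, -0.102, 0.026, -137.098], [0.005, 0.202, 0.979, 1168.136], [0.0, 0.0, 0.0, 1.0]] {'intrinsics', 'cam_to_world'} 0.9958951822916666
[[508.7, 0.0, 323.1], [0.0, 508.7, 239.1], [0.0, 0.0, 1.0]] [[0.956, 0.19, -0.225, 243.245], [-0.294, 0.613, -0.733, -1082.138], [-0.002, 0.767, 0.642, 894.489], [0.0, 0.0, 0.0, 1.0]] {'intrinsics', 'cam_to_world'} 0.996181640625
{'clock': 0.1, 'qpos': array([-1.19342287e+00,  3.53595250e-01,  1.63407733e+00, -2.54189158e-05,
        1.15521340e+00, -2.44556849e-03]), 'qvel': array([-9.04969503e-05, -9.71978964e-04, -2.07149497e-03, -1.80280846e-04,
       -8.39905098e-04, -1.21287761e-03]), 'joint_efforts': array([-8.19756078e-04, -6.06355619e+01, -3.42819357e+01, -1.04521466e-04,
        3.97930155e-03, -1.71758910e-05]), 'eef_pos': array([ 231.53540607, -580.08833861,  255.61900619]), 'tcp_rot': array([-3.14029927e+00,  2.00790059e-05,  3.79829317e-01]), 'contact_force': array([-1.15386168,  1.00628684,  0.00124687]), 'wrist_torque': array([ 0.04674849, -0.0355905 , -0.03055156]), 'grasp_force': 0.0, 'opening': 0.999720068372349}
```

View pics/top0.png

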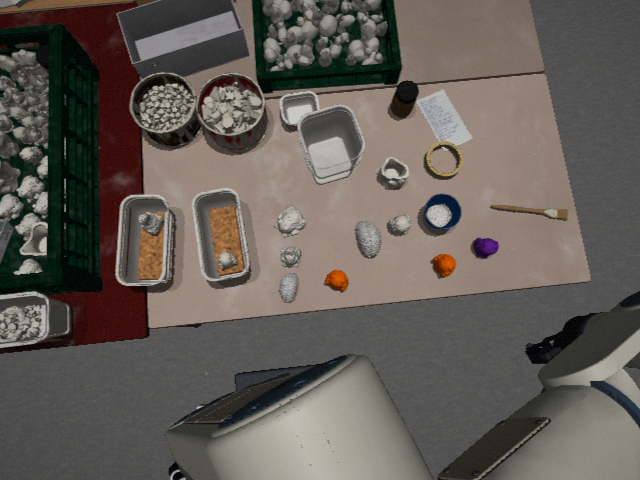

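View pics/side0.png

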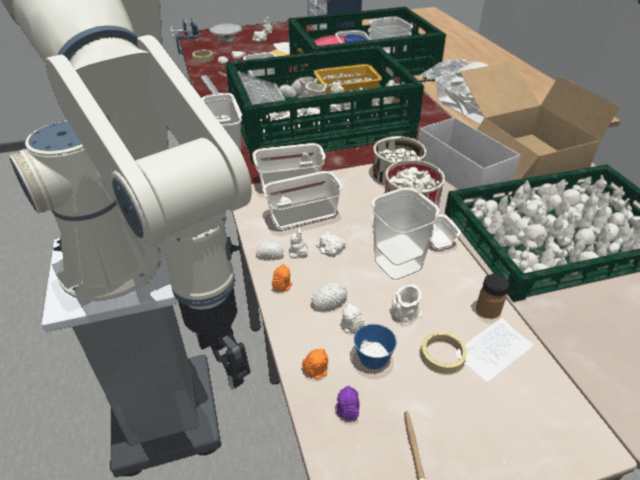

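Top view: white candidates are (290,221), (290,256), (289,288), (368,238), (399,224) and (394,173). Orange things are at (337,281) and (444,265), a purple one at (486,247). In the side view (298,243) looks like the rabbit and (352,318) like the owl. The tubs are at (148,240) and (219,235), with samples at (150,222) and (227,261).

Run:
```python
from h import *
t=np.load('pics/top0.npz');s=np.load('pics/side0.npz')
cr=lambda p,x,y,w,h,k:cv2.resize(p[y:y+h,x:x+w,::-1],(w*k,h*k),interpolation=cv2.INTER_CUBIC)
a=cr(t['p'],110,180,150,110,5)[:, :];cv2.imwrite('pics/tubs.png',a)
b=np.vstack([cr(s['p'],240,225,130,55,6)[:, :780],cr(s['p'],300,285,130,45,6)]);cv2.imwrite('pics/cast.png',b)
P=cloud('top',t['d']);S=cloud('side',s['d'])
z=P[...,2]
for u,v in[(270,200),(330,200),(270,290),(400,270),(200,300)]:print('table',u,v,P[v,u].round(1))
m=((z>8)&(z<120)).astype(np.uint8);m[:190]=0;m[310:]=0;m[:,:265]=0
m[150:190,370:415]=((z>8)&(z<120))[150:190,370:415]
n,l,st,ce=cv2.connectedComponentsWithStats(m)
for i in range(1,n):
    if st[i,4]<60:continue
    q=P[l==i];print(ce[i].round(),st[i,4],'min',q.min(0).round(),'max',q.max(0).round(),'mid',((q.min(0)+q.max(0))/2).round(),'top',q[q[:,2].argmax()].round())
    lo,hi=q.min(0)-8,q.max(0)+8;k=((S>lo)&(S<hi)&(S[...,2:]>8)).all(-1);w=S[k];print('    side',len(w),w.min(0).round(),w.max(0).round())
```

```text
table 270 200 [ 6.281e+02 -5.550e+01 -2.000e-01]
table 330 200 [ 610.8 -207.7    4.5]
table 270 290 [399.4 -36.4   3.9]
table 400 270 [ 414.9 -360.3    2.6]
table 200 300 [393.7 137.   -4.1]
[394. 173.] 656 min [ 623. -405.    8.] max [ 692. -338.   71.] mid [ 657. -372.   39.] top [ 681. -354.   71.]
    side 833 [ 625. -408.    8.] [ 696. -341.   66.]
[443. 211.] 1043 min [ 496. -517.    8.] max [ 583. -428.   65.] mid [ 540. -473.   37.] top [ 543. -428.   65.]
    side 1451 [ 498. -518.    8.] [ 586. -428.   66.]
[537. 211.] 373 min [ 498. -804.    8.] max [ 554. -614.   18.] mid [ 526. -709.   13.] top [ 508. -778.   18.]
    side 366 [ 520. -744.    8.] [ 556. -614.   16.]
[291. 221.] 556 min [ 531. -139.    8.] max [602. -63.  41.] mid [ 566. -101.   24.] top [ 570. -106.   41.]
    side 409 [ 530. -144.    8.] [602. -74.  40.]
[400. 224.] 331 min [ 504. -398.    8.] max [ 548. -346.   61.] mid [ 526. -372.   35.] top [ 531. -386.   61.]
    side 447 [ 506. -402.    8.] [ 551. -355.   62.]
[369. 238.] 670 min [ 454. -319.   10.] max [ 547. -263.   55.] mid [ 500. -291.   32.] 
[... 177 characters left out ...]
562.   62.]
    side 621 [ 427. -603.    8.] [ 474. -555.   61.]
[291. 256.] 335 min [ 449. -120.    8.] max [499. -70.  79.] mid [474. -95.  43.] top [483. -93.  79.]
    side 349 [ 454. -125.    8.] [500. -75.  78.]
[445. 264.] 386 min [ 386. -486.   11.] max [ 440. -441.   63.] mid [ 413. -463.   37.] top [ 430. -462.   63.]
    side 553 [ 388. -488.    8.] [ 443. -448.   61.]
[338. 280.] 348 min [ 378. -227.   21.] max [ 426. -174.   63.] mid [ 402. -201.   42.] top [ 411. -193.   63.]
    side 370 [ 380. -229.   13.] [ 428. -187.   61.]
[289. 287.] 430 min [ 365. -107.   10.] max [437. -61.  43.] mid [401. -84.  26.] top [408. -84.  43.]
    side 359 [ 366. -109.    8.] [437. -66.  42.]
```

View pics/tubs.png

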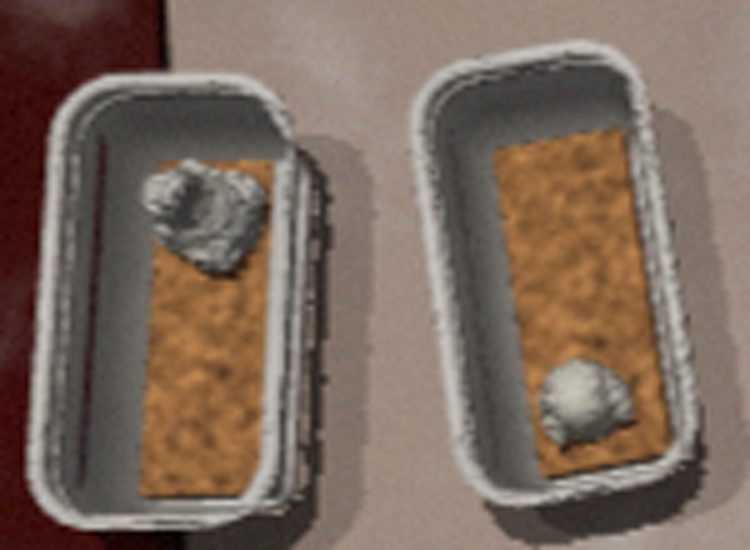

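View pics/cast.png

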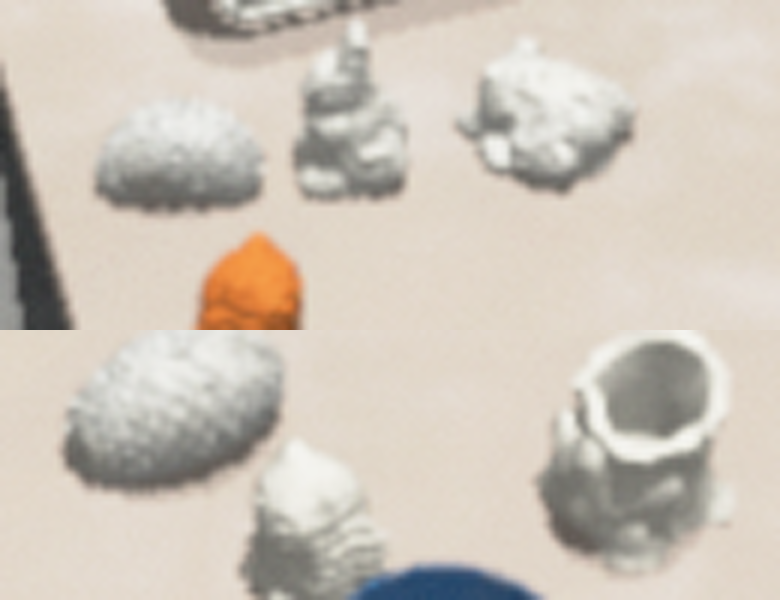

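The crops show the white owl (side 352,318; 61 mm high) and the rabbit (side 298,243; 78 mm). The left tub's sample looks eared and sits in its far half. The right tub's looks round and sits in its near half. I'll measure the tubs and samples next.

```bash
cat > tubs.py <<'E'
from h import *
def go(n,p,d):
    P=cloud(n,d);hsv=cv2.cvtColor(p,cv2.COLOR_RGB2HSV);x,y,z=P[...,0],P[...,1],P[...,2]
    for name,y0,y1 in(('A',170,330),('B',0,165)):
        reg=(x>380)&(x<680)&(y>y0)&(y<y1)
        rim=reg&(z>88)&(z<106);
        k,l,st,_=cv2.connectedComponentsWithStats(rim.astype(np.uint8),connectivity=8)
        cork=reg&(hsv[...,1]>90)&(hsv[...,0]<25)&(z>10)&(z<40)
        for t,m in(('rim',rim),('cork',cork)):
            q=P[m];print(n,name,t,len(q),cv2.minAreaRect(np.float32(q[:,:2])),'ext',q.min(0).round(),q.max(0).round(),'z',np.median(q[:,2]).round(1))
        if n=='top':
            rc=cv2.minAreaRect(np.float32(P[rim][:,:2]));c=np.array(rc[0])
            ins=reg&(np.hypot(x-c[0],y-c[1])<85)&(abs(y-c[1])<32)&(z>33)
            q=P[ins];print('   inside obj',len(q),q.min(0).round(),q.max(0).round(),'mean',q.mean(0).round())
if __name__=='__main__':
    for n in('top','side'):
        f=np.load(f'pics/{n}0.npz');go(n,f['p'],f['d'])
    print(r.sense()['clock'])
E
python3 tubs.py
```

```text
top A rim 1039 ((538.3875732421875, 237.70352172851562), (113.95866394042969, 214.31851196289062), 85.43612670898438) ext [429. 175.  88.] [646. 300. 105.] z 97.0
top A cork 1130 ((538.365966796875, 244.58187866210938), (62.75105285644531, 168.09437561035156), 83.7341537475586) ext [455. 206.  10.] [623. 276.  37.] z 23.8
   inside obj 384 [561. 207.  33.] [612. 261. 103.] mean [585. 228.  63.]
top B rim 907 ((532.5570678710938, 58.7100715637207), (214.25198364257812, 113.03007507324219), 4.58114767074585) ext [424.   0.  88.] [641. 120. 104.] z 97.1
top B cork 1506 ((532.3502197265625, 58.98529815673828), (168.1846160888672, 65.90340423583984), 4.740039348602295) ext [447.  21.  16.] [617.  98.  39.] z 23.8
   inside obj 246 [459.  34.  33.] [495.  77.  75.] mean [475.  54.  61.]
side A rim 559 ((539.63525390625, 236.5771484375), (120.82471466064453, 214.6122283935547), 86.2845230102539) ext [431. 172.  88.] [648. 299. 103.] z 95.7Traceback (most recent call last):
  File "tubs.py", line 17, in <module>
    f=np.load(f'pics/{n}0.npz');go(n,f['p'],f['d'])
                                ~~^^^^^^^^^^^^^^^^^
  File "tubs.py", line 10, in go
    q=P[m];print(n,name,t,len(q),cv2.minAreaRect(np.float32(q[:,:2])),'ext',q.min(0).round(),q.max(0).round(),'z',np.median(q[:,2]).round(1))
                                                                            ~~~~~^^^
    return umr_minimum(a, axis, None, out, keepdims, initial, where)
ValueError: zero-size array to reduction operation minimum which has no identity
```

The left tub's sample tops out at z=103, so it stands 79 mm above the pad and is the rabbit. The right tub's tops out at 75, so it's the owl. The owl casting is at about (527,-374) and goes to the +x half of tub B, near (572,62). The rabbit is at about (475,-97) and goes to the -x half of tub A, near (498,241).

The owl could be confused with the orange ones at (337,281) and (444,265), the purple one at (486,247), the rabbit at (290,256) or the stump at (394,173). I chose the white one at (399,224). First I'll turn to yaw 90° and travel.

Emit:
step_arm(
  moves=[
    {"az": -0.108},
    {"az": -0.108},
    {"az": -0.108},
    {"az": -0.108},
    {"az": -0.108},
  ],
  gripper=1,
)

```text
schema error: expected keys tx, ty, tz, ax, ay, az
```

Emit:
step_arm(
  moves=[
    {"az": -0.108},
    {"az": -0.108},
    {"tx": 0.7,"ty": 0.98},
    {"tx": 0.7,"ty": 0.98},
    {"tx": 0.7,"ty": 0.98},
  ],
)

```text
schema error: expected keys tx, ty, tz, ax, ay, az
```

Emit:
step_arm(
  moves=[
    {"tx": 0.7,"ty": 0.98},
    {"tx": 0.7,"ty": 0.98},
    {"tx": 0.7,"ty": 0.98},
    {"tx": 0.7,"ty": 0.98},
    {"tx": 0.7,"ty": 0.98},
  ],
)

```text
schema error: expected keys tx, ty, tz, ax, ay, az
```

Emit:
step_arm(
  moves=[
    {"tx": 0,"ty": 0,"tz": 0,"ax": 0,"ay": 0,"az": -0.108},
    {"tx": 0,"ty": 0,"tz": 0,"ax": 0,"ay": 0,"az": -0.108},
    {"tx": 0,"ty": 0,"tz": 0,"ax": 0,"ay": 0,"az": -0.108},
    {"tx": 0,"ty": 0,"tz": 0,"ax": 0,"ay": 0,"az": -0.108},
    {"tx": 0,"ty": 0,"tz": 0,"ax": 0,"ay": 0,"az": -0.108},
  ],
  gripper=1,
)

```text
clock: 0.72
eef_pos: [231.6, -580.2, 255.8]
tcp_rot: [-3.141, -0.001, 1.234]
contact_force: [-0.6, -0.6, 0.2]
opening: 1.002
grasp_force: 0.0
```

Emit:
step_arm(
  moves=[
    {"tx": 0,"ty": 0,"tz": 0,"ax": 0,"ay": 0,"az": -0.108},
    {"tx": 0,"ty": 0,"tz": 0,"ax": 0,"ay": 0,"az": -0.108},
    {"tx": 0.7,"ty": 0.98,"tz": 0,"ax": 0,"ay": 0,"az": 0},
    {"tx": 0.7,"ty": 0.98,"tz": 0,"ax": 0,"ay": 0,"az": 0},
    {"tx": 0.7,"ty": 0.98,"tz": 0,"ax": 0,"ay": 0,"az": 0},
  ],
)

```text
clock: 1.35
eef_pos: [305.9, -527.5, 255.9]
tcp_rot: [-3.141, -0.001, 1.567]
contact_force: [-0.2, -0.3, 0.4]
opening: 1.0
grasp_force: 0.0
```

Emit:
step_arm(
  moves=[
    {"tx": 0.7,"ty": 0.98,"tz": 0,"ax": 0,"ay": 0,"az": 0},
    {"tx": 0.7,"ty": 0.98,"tz": 0,"ax": 0,"ay": 0,"az": 0},
    {"tx": 0.7,"ty": 0.98,"tz": 0,"ax": 0,"ay": 0,"az": 0},
    {"tx": 0.7,"ty": 0.98,"tz": 0,"ax": 0,"ay": 0,"az": 0},
    {"tx": 0.7,"ty": 0.98,"tz": 0,"ax": 0,"ay": 0,"az": 0},
  ],
)

```text
clock: 1.98
eef_pos: [428.8, -440.3, 255.9]
tcp_rot: [-3.141, -0.0, 1.567]
contact_force: [-0.0, -0.3, 0.9]
opening: 1.002
grasp_force: 0.0
```

Emit:
step_arm(
  moves=[
    {"tx": 0.66,"ty": 0.98,"tz": 0,"ax": 0,"ay": 0,"az": 0},
    {"tx": 0.66,"ty": 0.98,"tz": 0,"ax": 0,"ay": 0,"az": 0},
    {"tx": 0.66,"ty": 0.98,"tz": 0,"ax": 0,"ay": 0,"az": 0},
    {"tx": 0.66,"ty": 0.98,"tz": 0,"ax": 0,"ay": 0,"az": 0},
    {"tx": 0,"ty": 0,"tz": 0.8,"ax": 0,"ay": 0,"az": 0},
  ],
)

```text
clock: 2.6
eef_pos: [528.4, -374.8, 236.8]
tcp_rot: [3.139, 0.001, 1.569]
contact_force: [0.3, -0.3, -1.4]
opening: 0.999
grasp_force: 0.0
```

Emit:
step_arm(
  moves=[
    {"tx": 0,"ty": 0,"tz": 0.9,"ax": 0,"ay": 0,"az": 0},
    {"tx": 0,"ty": 0,"tz": 0.9,"ax": 0,"ay": 0,"az": 0},
    {"tx": 0,"ty": 0,"tz": 0.9,"ax": 0,"ay": 0,"az": 0},
    {"tx": 0,"ty": 0,"tz": 0.9,"ax": 0,"ay": 0,"az": 0},
    {"tx": 0,"ty": 0,"tz": 0,"ax": 0,"ay": 0,"az": 0},
  ],
)

```text
clock: 3.22
eef_pos: [524.1, -374.9, 143.5]
tcp_rot: [-3.137, -0.003, 1.567]
contact_force: [0.8, 0.0, 1.1]
opening: 1.002
grasp_force: 0.0
```

Run:
```python
from h import *
p,d=grab('side','pre1');s=r.sense();print(s['eef_pos'],s['tcp_rot'],s['contact_force'])
cv2.imwrite('pics/pre1c.png',cv2.resize(p[200:400,230:470,::-1],None,fx=2.5,fy=2.5))
```

```text
[ 525.07085394 -375.36171622  144.98246827] [-3.13914410e+00 -1.53286351e-03  1.56686791e+00] [ 0.85557531 -0.51546714 -0.38128444]
```

View pics/pre1c.png

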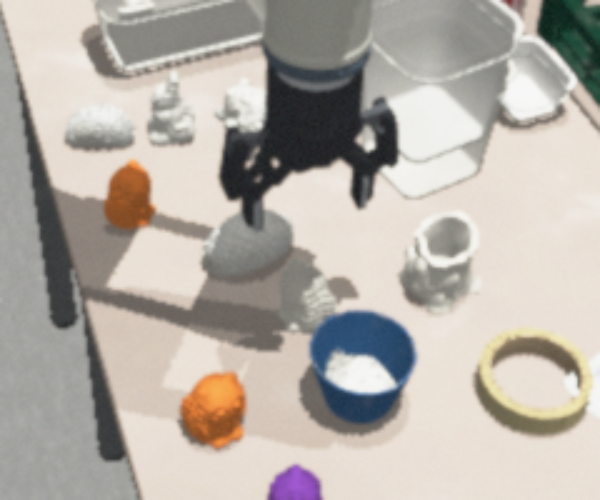

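The open gripper hangs over the owl (crop 312,305), and its fingers clear the cocoon, cup and stump. Descend.

Emit:
step_arm(
  moves=[
    {"tx": 0.04,"ty": 0.08,"tz": 0.8,"ax": 0,"ay": 0,"az": 0},
    {"tx": 0,"ty": 0,"tz": 0.8,"ax": 0,"ay": 0,"az": 0},
    {"tx": 0,"ty": 0,"tz": 0.8,"ax": 0,"ay": 0,"az": 0},
    {"tx": 0,"ty": 0,"tz": 0.8,"ax": 0,"ay": 0,"az": 0},
    {"tx": 0,"ty": 0,"tz": 0.7,"ax": 0,"ay": 0,"az": 0},
  ],
)

```text
clock: 3.9
eef_pos: [528.2, -374.3, 47.1]
tcp_rot: [-3.141, -0.0, 1.567]
contact_force: [0.1, 0.2, 0.6]
opening: 1.002
grasp_force: 0.0
```

Emit:
step_arm(
  moves=[
    {"tx": 0,"ty": 0,"tz": 0,"ax": 0,"ay": 0,"az": 0},
    {"tx": 0,"ty": 0,"tz": 0,"ax": 0,"ay": 0,"az": 0},
  ],
)

```text
clock: 4.15
eef_pos: [528.7, -374.7, 49.1]
tcp_rot: [3.141, 0.0, 1.567]
contact_force: [-0.6, -0.4, -0.3]
opening: 1.002
grasp_force: 0.0
```

Emit:
step_arm(
  moves=[
    {"tx": 0,"ty": 0,"tz": 0.12,"ax": 0,"ay": 0,"az": 0},
    {"tx": 0,"ty": 0,"tz": 0,"ax": 0,"ay": 0,"az": 0},
    {"tx": 0,"ty": 0,"tz": 0,"ax": 0,"ay": 0,"az": 0},
    {"tx": 0,"ty": 0,"tz": 0,"ax": 0,"ay": 0,"az": 0},
    {"tx": 0,"ty": 0,"tz": 0,"ax": 0,"ay": 0,"az": 0},
  ],
  gripper=0,
  newtons=25,
)

```text
clock: 4.78
eef_pos: [528.5, -374.7, 46.5]
tcp_rot: [3.141, 0.0, 1.567]
contact_force: [-2.6, 0.7, 6.7]
opening: 0.513
grasp_force: 24.8
```

Emit:
step_arm(
  moves=[
    {"tx": 0,"ty": 0,"tz": 0,"ax": 0,"ay": 0,"az": 0},
    {"tx": 0,"ty": 0,"tz": 0,"ax": 0,"ay": 0,"az": 0},
    {"tx": 0,"ty": 0,"tz": 0,"ax": 0,"ay": 0,"az": 0},
    {"tx": 0,"ty": 0,"tz": 0,"ax": 0,"ay": 0,"az": 0},
  ],
)

```text
clock: 5.28
eef_pos: [528.5, -374.7, 46.5]
tcp_rot: [3.141, 0.0, 1.567]
contact_force: [-2.0, 1.1, 5.9]
opening: 0.518
grasp_force: 24.8
```

Gripped with the opening at 44 mm. Lift.

Emit:
step_arm(
  moves=[
    {"tx": 0,"ty": 0,"tz": -0.3,"ax": 0,"ay": 0,"az": 0},
    {"tx": 0,"ty": 0,"tz": -0.6,"ax": 0,"ay": 0,"az": 0},
    {"tx": 0,"ty": 0,"tz": -0.9,"ax": 0,"ay": 0,"az": 0},
    {"tx": 0,"ty": 0,"tz": -0.9,"ax": 0,"ay": 0,"az": 0},
    {"tx": 0,"ty": 0,"tz": -0.9,"ax": 0,"ay": 0,"az": 0},
  ],
)

```text
clock: 5.9
eef_pos: [528.7, -374.6, 137.6]
tcp_rot: [3.141, 0.001, 1.567]
contact_force: [-0.1, -0.4, -0.4]
opening: 0.514
grasp_force: 24.8
```

Emit:
step_arm(
  moves=[
    {"tx": 0,"ty": 0,"tz": -0.9,"ax": 0,"ay": 0,"az": 0},
    {"tx": 0,"ty": 0,"tz": -0.9,"ax": 0,"ay": 0,"az": 0},
    {"tx": 0,"ty": 0,"tz": -0.9,"ax": 0,"ay": 0,"az": 0},
    {"tx": 0,"ty": 0,"tz": -0.3,"ax": 0,"ay": 0,"az": 0},
    {"tx": 0,"ty": 0,"tz": 0,"ax": 0,"ay": 0,"az": 0},
  ],
)

```text
clock: 6.52
eef_pos: [528.6, -374.6, 211.4]
tcp_rot: [3.141, 0.001, 1.567]
contact_force: [-0.3, 0.4, -1.2]
opening: 0.518
grasp_force: 24.8
```

Run:
```python
from h import *
p,d=grab('side','held1');s=r.sense();e=s['eef_pos'];print(e,s['tcp_rot'],s['contact_force'],s['opening'],s['grasp_force'])
S=cloud('side',d);k=(abs(S[...,0]-e[0])<45)&(abs(S[...,1]-e[1])<45)&(S[...,2]>60)&(S[...,2]<e[2]+15)&(p.min(-1)>95)
q=S[k];print(len(q),q.min(0)-e,q.max(0)-e)
cv2.imwrite('pics/held1c.png',cv2.resize(p[150:350,230:470,::-1],None,fx=2.5,fy=2.5))
```

```text
[ 528.24597577 -374.30160508  210.5615675 ] [-3.14143408e+00 -1.59945758e-04  1.56738490e+00] [-0.24071982  0.16258882 -0.82059947] 0.5148829652562149 24.835330521455035
635 [-34.95469587 -27.92799607 -48.1434618 ] [37.81072897 16.17352525 14.08535684]
```

View pics/held1c.png

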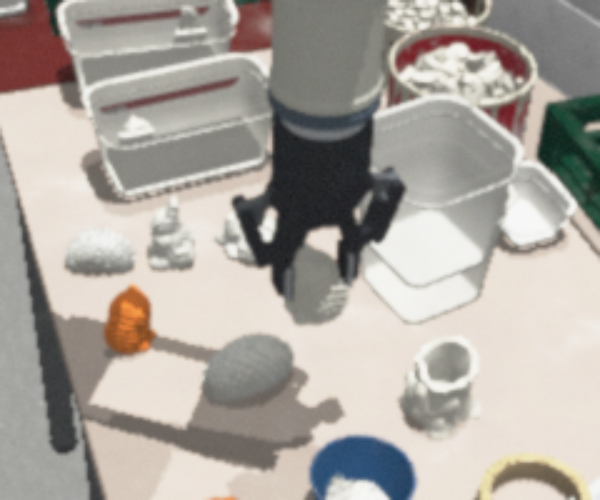

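The owl hangs upright in the fingers (crop 318,285). Carry it to tub B.

Emit:
step_arm(
  moves=[
    {"tx": 0.5,"ty": 0.1,"tz": 0,"ax": 0,"ay": 0,"az": 0},
    {"tx": 0.9,"ty": 0.1,"tz": 0,"ax": 0,"ay": 0,"az": 0},
    {"tx": 1.0,"ty": 0.1,"tz": 0,"ax": 0,"ay": 0,"az": 0},
    {"tx": 1.0,"ty": 0.1,"tz": 0,"ax": 0,"ay": 0,"az": 0},
    {"tx": 1.0,"ty": 0.1,"tz": 0,"ax": 0,"ay": 0,"az": 0},
  ],
)

```text
clock: 7.2
eef_pos: [541.4, -262.2, 210.8]
tcp_rot: [3.142, -0.0, 1.568]
contact_force: [-0.1, -0.0, -1.0]
opening: 0.512
grasp_force: 24.8
```

Emit:
step_arm(
  moves=[
    {"tx": 1.0,"ty": 0.1,"tz": 0,"ax": 0,"ay": 0,"az": 0},
    {"tx": 1.0,"ty": 0.1,"tz": 0,"ax": 0,"ay": 0,"az": 0},
    {"tx": 1.0,"ty": 0.1,"tz": 0,"ax": 0,"ay": 0,"az": 0},
    {"tx": 1.0,"ty": 0.1,"tz": 0,"ax": 0,"ay": 0,"az": 0},
    {"tx": 1.0,"ty": 0.1,"tz": 0,"ax": 0,"ay": 0,"az": 0},
  ],
)

```text
clock: 7.82
eef_pos: [554.1, -137.3, 210.9]
tcp_rot: [3.141, -0.0, 1.568]
contact_force: [0.0, -0.4, -0.9]
opening: 0.513
grasp_force: 24.8
```

Emit:
step_arm(
  moves=[
    {"tx": 1.0,"ty": 0.1,"tz": 0,"ax": 0,"ay": 0,"az": 0},
    {"tx": 1.0,"ty": 0.1,"tz": 0,"ax": 0,"ay": 0,"az": 0},
    {"tx": 1.0,"ty": 0.1,"tz": 0,"ax": 0,"ay": 0,"az": 0},
    {"tx": 1.0,"ty": 0.1,"tz": 0,"ax": 0,"ay": 0,"az": 0},
    {"tx": 1.0,"ty": 0.1,"tz": 0,"ax": 0,"ay": 0,"az": 0},
  ],
)

```text
clock: 8.45
eef_pos: [566.7, -12.4, 210.9]
tcp_rot: [3.141, -0.0, 1.568]
contact_force: [-0.1, -0.2, -0.1]
opening: 0.518
grasp_force: 24.8
```

Emit:
step_arm(
  moves=[
    {"tx": 1.0,"ty": 0.1,"tz": 0,"ax": 0,"ay": 0,"az": 0},
    {"tx": 0.7,"ty": 0.1,"tz": 0,"ax": 0,"ay": 0,"az": 0},
    {"tx": 0.3,"ty": 0.06,"tz": 0,"ax": 0,"ay": 0,"az": 0},
    {"tx": 0,"ty": 0,"tz": 0,"ax": 0,"ay": 0,"az": -0.054},
    {"tx": 0,"ty": 0,"tz": 0,"ax": 0,"ay": 0,"az": 0},
  ],
)

```text
clock: 9.07
eef_pos: [573.7, 35.3, 210.7]
tcp_rot: [-3.141, 0.0, 1.652]
contact_force: [0.4, 0.0, -0.4]
opening: 0.509
grasp_force: 24.8
```

Emit:
step_arm(
  moves=[
    {"tx": 0,"ty": 0,"tz": 0,"ax": 0,"ay": 0,"az": 0},
  ],
)

```text
clock: 9.2
eef_pos: [573.8, 35.1, 210.7]
tcp_rot: [-3.141, 0.0, 1.65]
contact_force: [-0.3, -0.4, -0.9]
opening: 0.515
grasp_force: 24.8
```

Emit:
step_arm(
  moves=[
    {"tx": 0.6,"ty": 0,"tz": 0.2,"ax": 0,"ay": 0,"az": 0},
    {"tx": 0.48,"ty": 0,"tz": 0.6,"ax": 0,"ay": 0,"az": 0},
    {"tx": 0,"ty": 0,"tz": 0.6,"ax": 0,"ay": 0,"az": 0},
    {"tx": 0,"ty": 0,"tz": 0,"ax": 0,"ay": 0,"az": 0},
    {"tx": 0,"ty": 0,"tz": 0,"ax": 0,"ay": 0,"az": 0},
  ],
)

```text
clock: 9.82
eef_pos: [571.7, 62.1, 175.6]
tcp_rot: [-3.141, 0.0, 1.652]
contact_force: [0.8, -0.0, 0.4]
opening: 0.518
grasp_force: 24.8
```

Run:
```python
from h import *
p,d=grab('side','ov1');t,td=grab('top','ovt1');s=r.sense();e=s['eef_pos'];print(e,s['tcp_rot'])
c=np.hstack([cv2.resize(p[80:260,200:380,::-1],(400,400)),cv2.resize(t[160:300,150:290,::-1],(400,400))])
cv2.imwrite('pics/ov1c.png',c)
S=cloud('side',d);k=(abs(S[...,0]-e[0])<45)&(abs(S[...,1]-e[1])<40)&(S[...,2]>e[2]-52)&(S[...,2]<e[2]-10)
q=S[k];print(len(q),q.min(0)-e,q.max(0)-e)
```

```text
[572.00614044  62.01398629 176.11891962] [3.14097679e+00 5.39394868e-05 1.65176043e+00]
217 [-35.39966474 -28.64075394 -47.33505364] [ 34.51621807  12.2138111  -10.06046686]
```

View pics/ov1c.png

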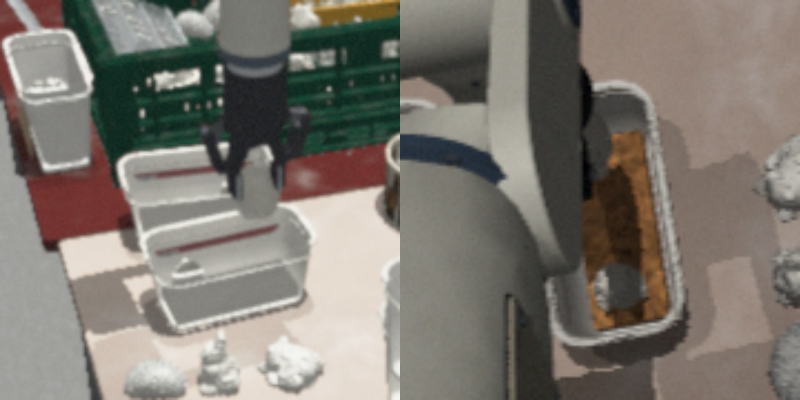

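The owl hangs over the free far half of tub B, and its front face is where the plan expects it. Lower it gently.

Emit:
step_arm(
  moves=[
    {"tx": 0,"ty": 0,"tz": 0.5,"ax": 0,"ay": 0,"az": 0},
    {"tx": 0,"ty": 0,"tz": 0.7,"ax": 0,"ay": 0,"az": 0},
    {"tx": 0,"ty": 0,"tz": 0.7,"ax": 0,"ay": 0,"az": 0},
    {"tx": 0,"ty": 0,"tz": 0.7,"ax": 0,"ay": 0,"az": 0},
    {"tx": 0,"ty": 0,"tz": 0.5,"ax": 0,"ay": 0,"az": 0},
  ],
)

```text
clock: 10.55
eef_pos: [571.1, 62.2, 96.6]
tcp_rot: [-3.14, 0.0, 1.652]
contact_force: [0.1, 0.6, 0.3]
opening: 0.515
grasp_force: 24.9
```

Emit:
step_arm(
  moves=[
    {"tx": 0,"ty": 0,"tz": 0.4,"ax": 0,"ay": 0,"az": 0},
    {"tx": 0,"ty": 0,"tz": 0.3,"ax": 0,"ay": 0,"az": 0},
    {"tx": 0,"ty": 0,"tz": 0.1,"ax": 0,"ay": 0,"az": 0},
    {"tx": 0,"ty": 0,"tz": 0,"ax": 0,"ay": 0,"az": 0},
  ],
)

```text
clock: 11.05
eef_pos: [571.8, 62.2, 78.4]
tcp_rot: [3.141, 0.0, 1.652]
contact_force: [-0.4, 0.9, -0.1]
opening: 0.513
grasp_force: 24.9
```

Emit:
step_arm(
  moves=[
    {"tx": 0,"ty": 0,"tz": 0.08,"ax": 0,"ay": 0,"az": 0},
    {"tx": 0,"ty": 0,"tz": 0.08,"ax": 0,"ay": 0,"az": 0},
    {"tx": 0,"ty": 0,"tz": 0.06,"ax": 0,"ay": 0,"az": 0},
    {"tx": 0,"ty": 0,"tz": 0,"ax": 0,"ay": 0,"az": 0},
  ],
)

```text
clock: 11.55
eef_pos: [572.5, 62.3, 74.7]
tcp_rot: [3.139, -0.0, 1.652]
contact_force: [-8.6, -1.7, 20.4]
opening: 0.513
grasp_force: 31.4
```

Emit:
step_arm(
  moves=[
    {"tx": 0,"ty": 0,"tz": 0.04,"ax": 0,"ay": 0,"az": 0},
    {"tx": 0,"ty": 0,"tz": 0,"ax": 0,"ay": 0,"az": 0},
  ],
)

```text
clock: 11.8
eef_pos: [573.3, 62.4, 74.6]
tcp_rot: [3.137, -0.0, 1.652]
contact_force: [-8.7, -1.0, 26.6]
opening: 0.513
grasp_force: 32.5
```

Emit:
step_arm(
  moves=[
    {"tx": 0,"ty": 0,"tz": -0.1,"ax": 0,"ay": 0,"az": 0},
    {"tx": 0,"ty": 0,"tz": 0,"ax": 0,"ay": 0,"az": 0},
  ],
)

```text
clock: 12.05
eef_pos: [572.2, 62.3, 75.0]
tcp_rot: [3.14, -0.0, 1.652]
contact_force: [-2.9, -0.2, 9.5]
opening: 0.51
grasp_force: 29.5
```

Run:
```python
from h import *
p,d=grab('side','pl1');t,td=grab('top','plt1');s=r.sense();e=s['eef_pos'];print(e,s['tcp_rot'],s['contact_force'],s['wrist_torque'],s['grasp_force'])
c=np.hstack([cv2.resize(p[140:240,250:350,::-1],(400,400),interpolation=2),cv2.resize(t[175:285,180:290,::-1],(400,400),interpolation=2)])
cv2.imwrite('pics/pl1c.png',c)
from tubs import go
P=cloud('top',td);m=(P[...,2]>88)&(P[...,2]<106)&(P[...,0]>400)&(P[...,0]<680)&(P[...,1]<62)&(P[...,1]>-10)
q=P[m];print('rimB right side',q.min(0).round(),q.max(0).round())
```

```text
[572.20727745  62.31769958  74.97358508] [ 3.14028432e+00 -2.28909495e-05  1.65219478e+00] [-2.87431798 -0.65510884  9.55353853] [ 0.02587221 -0.1353981   0.04713642] 29.77813398989383
rimB right side [426.  -3.  89.] [640.  62. 106.]
```

View pics/pl1c.png

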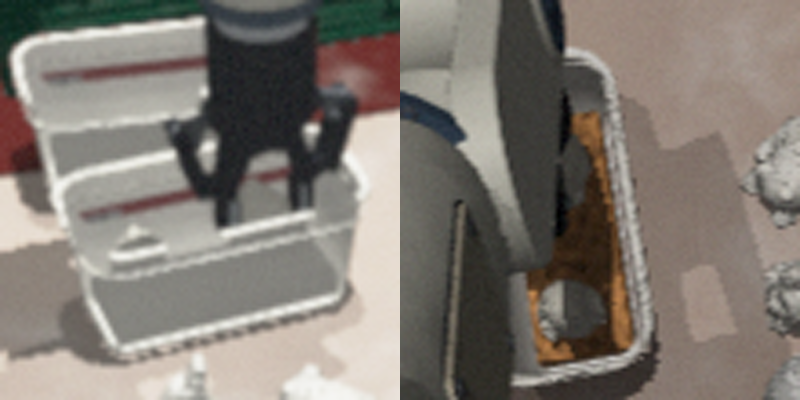

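The walls hide the owl's base. Contact came about 4 mm early with a sideways push toward -x, so a knuckle may be near the +x rim. I'll lift a little, shift 8 mm inward and lower again.

Emit:
step_arm(
  moves=[
    {"tx": 0,"ty": 0,"tz": -0.3,"ax": 0,"ay": 0,"az": 0},
    {"tx": 0,"ty": -0.16,"tz": 0,"ax": 0,"ay": 0,"az": 0},
    {"tx": 0,"ty": -0.16,"tz": 0,"ax": 0,"ay": 0,"az": 0},
    {"tx": 0,"ty": 0,"tz": 0.1,"ax": 0,"ay": 0,"az": 0},
    {"tx": 0,"ty": 0,"tz": 0.08,"ax": 0,"ay": 0,"az": 0},
  ],
)

```text
clock: 12.78
eef_pos: [563.6, 61.6, 76.9]
tcp_rot: [-3.141, 0.0, 1.652]
contact_force: [-0.5, -0.8, -0.7]
opening: 0.514
grasp_force: 27.1
```

Emit:
step_arm(
  moves=[
    {"tx": 0,"ty": 0,"tz": 0.06,"ax": 0,"ay": 0,"az": 0},
    {"tx": 0,"ty": 0,"tz": 0.04,"ax": 0,"ay": 0,"az": 0},
    {"tx": 0,"ty": 0,"tz": 0,"ax": 0,"ay": 0,"az": 0},
  ],
)

```text
clock: 13.15
eef_pos: [563.7, 61.6, 74.7]
tcp_rot: [-3.141, -0.0, 1.652]
contact_force: [0.0, 0.4, -1.0]
opening: 0.51
grasp_force: 27.1
```

Emit:
step_arm(
  moves=[
    {"tx": 0,"ty": 0,"tz": 0.05,"ax": 0,"ay": 0,"az": 0},
    {"tx": 0,"ty": 0,"tz": 0.05,"ax": 0,"ay": 0,"az": 0},
    {"tx": 0,"ty": 0,"tz": 0,"ax": 0,"ay": 0,"az": 0},
  ],
)

```text
clock: 13.52
eef_pos: [563.6, 61.6, 72.2]
tcp_rot: [-3.141, -0.0, 1.652]
contact_force: [0.2, -0.6, -0.6]
opening: 0.512
grasp_force: 27.1
```

Emit:
step_arm(
  moves=[
    {"tx": 0,"ty": 0,"tz": 0.03,"ax": 0,"ay": 0,"az": 0},
    {"tx": 0,"ty": 0,"tz": 0,"ax": 0,"ay": 0,"az": 0},
  ],
)

```text
clock: 13.78
eef_pos: [563.7, 61.6, 71.5]
tcp_rot: [-3.142, 0.0, 1.652]
contact_force: [-0.7, -0.2, -0.8]
opening: 0.512
grasp_force: 27.1
```

That was the rim; it's clear now. Continue to the pad.

Emit:
step_arm(
  moves=[
    {"tx": 0,"ty": 0,"tz": 0.04,"ax": 0,"ay": 0,"az": 0},
    {"tx": 0,"ty": 0,"tz": 0,"ax": 0,"ay": 0,"az": 0},
  ],
)

```text
clock: 14.02
eef_pos: [563.8, 61.6, 70.6]
tcp_rot: [3.141, -0.0, 1.652]
contact_force: [-0.4, 0.7, -0.4]
opening: 0.512
grasp_force: 27.2
```

Emit:
step_arm(
  moves=[
    {"tx": 0,"ty": 0,"tz": 0.04,"ax": 0,"ay": 0,"az": 0},
    {"tx": 0,"ty": 0,"tz": 0,"ax": 0,"ay": 0,"az": 0},
  ],
)

```text
clock: 14.28
eef_pos: [563.8, 61.7, 70.5]
tcp_rot: [3.141, -0.0, 1.652]
contact_force: [-4.1, 0.6, 11.5]
opening: 0.512
grasp_force: 28.6
```

Touchdown came at 70.5 mm, as predicted. Release with a small opening.

Emit:
step_arm(
  moves=[
    {"tx": 0,"ty": 0,"tz": -0.03,"ax": 0,"ay": 0,"az": 0},
    {"tx": 0,"ty": 0,"tz": 0,"ax": 0,"ay": 0,"az": 0},
    {"tx": 0,"ty": 0,"tz": 0,"ax": 0,"ay": 0,"az": 0},
    {"tx": 0,"ty": 0,"tz": 0,"ax": 0,"ay": 0,"az": 0},
  ],
  gripper=0.6,
)

```text
clock: 14.78
eef_pos: [563.6, 61.6, 70.1]
tcp_rot: [-3.141, 0.0, 1.652]
contact_force: [0.0, -0.2, 0.3]
opening: 0.595
grasp_force: 0.0
```

Free, with no forces. Rise straight up, slowly at first.

Emit:
step_arm(
  moves=[
    {"tx": 0,"ty": 0,"tz": -0.2,"ax": 0,"ay": 0,"az": 0},
    {"tx": 0,"ty": 0,"tz": -0.4,"ax": 0,"ay": 0,"az": 0},
    {"tx": 0,"ty": 0,"tz": -0.6,"ax": 0,"ay": 0,"az": 0},
    {"tx": 0,"ty": 0,"tz": -0.8,"ax": 0,"ay": 0,"az": 0},
    {"tx": 0,"ty": 0,"tz": -0.9,"ax": 0,"ay": 0,"az": 0},
  ],
)

```text
clock: 15.4
eef_pos: [563.8, 61.6, 144.4]
tcp_rot: [3.141, -0.0, 1.652]
contact_force: [0.6, 0.0, -0.3]
opening: 0.602
grasp_force: 0.0
```

Emit:
step_arm(
  moves=[
    {"tx": 0,"ty": 0,"tz": -0.9,"ax": 0,"ay": 0,"az": 0},
    {"tx": 0,"ty": 0,"tz": -0.9,"ax": 0,"ay": 0,"az": 0},
    {"tx": 0,"ty": 0,"tz": -0.5,"ax": 0,"ay": 0,"az": 0},
    {"tx": 0,"ty": 0,"tz": 0,"ax": 0,"ay": 0,"az": 0.1},
    {"tx": 0,"ty": 0,"tz": 0,"ax": 0,"ay": 0,"az": 0.1},
  ],
  gripper=1,
)

```text
clock: 16.02
eef_pos: [563.6, 61.6, 200.9]
tcp_rot: [3.141, -0.0, 1.333]
contact_force: [0.4, -1.2, -0.1]
opening: 1.001
grasp_force: 0.0
```

Emit:
step_arm(
  moves=[
    {"tx": 0,"ty": 0,"tz": 0,"ax": 0,"ay": 0,"az": 0.11},
    {"tx": 0,"ty": 0,"tz": 0,"ax": 0,"ay": 0,"az": 0.11},
    {"tx": 0,"ty": 0,"tz": 0,"ax": 0,"ay": 0,"az": 0.11},
    {"tx": 0,"ty": 0,"tz": 0,"ax": 0,"ay": 0,"az": 0.11},
    {"tx": 0,"ty": 0,"tz": 0,"ax": 0,"ay": 0,"az": 0.11},
  ],
)

```text
clock: 16.65
eef_pos: [563.5, 61.6, 200.5]
tcp_rot: [-3.142, 0.0, 0.468]
contact_force: [-1.3, -0.8, -0.5]
opening: 1.004
grasp_force: 0.0
```

Emit:
step_arm(
  moves=[
    {"tx": 0,"ty": 0,"tz": 0,"ax": 0,"ay": 0,"az": 0.11},
    {"tx": 0,"ty": 0,"tz": 0,"ax": 0,"ay": 0,"az": 0.11},
    {"tx": 0,"ty": 0,"tz": 0,"ax": 0,"ay": 0,"az": 0.082},
    {"tx": 0,"ty": 0,"tz": 0,"ax": 0,"ay": 0,"az": 0},
    {"tx": 0,"ty": 0,"tz": 0,"ax": 0,"ay": 0,"az": 0},
  ],
)

```text
clock: 17.27
eef_pos: [563.6, 61.6, 200.4]
tcp_rot: [-3.142, 0.0, 0.002]
contact_force: [0.3, -1.3, -0.5]
opening: 0.998
grasp_force: 0.0
```

Run:
```python
from h import *
s=r.sense();print(s['eef_pos'],s['tcp_rot'],s['qpos'][5])
```

```text
[563.60381298  61.60221311 200.40522533] [-3.14157981e+00  1.47380201e-05  2.49326490e-03] 1.674508677172821
```

Emit:
step_arm(
  moves=[
    {"tx": -0.5,"ty": 0.91,"tz": 0,"ax": 0,"ay": 0,"az": 0},
    {"tx": -0.5,"ty": 0.91,"tz": 0,"ax": 0,"ay": 0,"az": 0},
    {"tx": -0.5,"ty": 0.91,"tz": 0,"ax": 0,"ay": 0,"az": 0},
    {"tx": -0.5,"ty": 0.91,"tz": 0,"ax": 0,"ay": 0,"az": 0},
    {"tx": -0.5,"ty": 0.91,"tz": 0,"ax": 0,"ay": 0,"az": 0},
  ],
)

```text
clock: 17.9
eef_pos: [500.7, -52.8, 200.4]
tcp_rot: [3.142, -0.0, 0.002]
contact_force: [-0.1, -0.1, 0.8]
opening: 1.003
grasp_force: 0.0
```

Emit:
step_arm(
  moves=[
    {"tx": -0.5,"ty": 0.91,"tz": 0,"ax": 0,"ay": 0,"az": 0},
    {"tx": -0.5,"ty": 0.91,"tz": 0,"ax": 0,"ay": 0,"az": 0},
    {"tx": 0,"ty": 0,"tz": 0,"ax": 0,"ay": 0,"az": 0},
    {"tx": 0,"ty": 0,"tz": 0,"ax": 0,"ay": 0,"az": 0},
  ],
)

```text
clock: 18.4
eef_pos: [476.5, -97.3, 200.4]
tcp_rot: [-3.141, -0.0, 0.0]
contact_force: [1.0, 1.0, -0.5]
opening: 0.996
grasp_force: 0.0
```

Run:
```python
from h import *
for n in('top','side'):
    f=np.load(f'pics/{n}0.npz');S=cloud(n,f['d'])
    for a,b in((8,25),(25,40),(38,52),(52,65),(65,80)):
        k=(S[...,0]>440)&(S[...,0]<510)&(S[...,1]>-130)&(S[...,1]<-65)&(S[...,2]>a)&(S[...,2]<b);q=S[k];print(n,a,b,len(q),q[:,:2].min(0).round(),q[:,:2].max(0).round())
p,d=grab('top','t2');P=cloud('top',d)
k=(P[...,0]>455)&(P[...,0]<600)&(P[...,1]>25)&(P[...,1]<92)&(P[...,2]>32)&(P[...,2]<95)
k&=~((abs(P[...,0]-532.5)>80))
n,l,st,ce=cv2.connectedComponentsWithStats(k.astype(np.uint8))
for i in range(1,n):
    if st[i,4]>60:q=P[l==i];print('tubB',ce[i].round(),st[i,4],q.min(0).round(),q.max(0).round())
cv2.imwrite('pics/t2c.png',cv2.resize(p[170:310,110:340,::-1],None,fx=3,fy=3,interpolation=2))
s=r.sense();print(s['eef_pos'])
```

```text
top 8 25 90 [ 449. -120.] [499. -70.]
top 25 40 108 [ 456. -116.] [499. -72.]
top 38 52 44 [ 454. -111.] [491. -74.]
top 52 65 69 [ 457. -107.] [482. -83.]
top 65 80 39 [ 472. -104.] [484. -85.]
side 8 25 112 [ 454. -125.] [499. -75.]
side 25 40 100 [ 457. -116.] [500. -86.]
side 38 52 65 [ 457. -113.] [492. -88.]
side 52 65 57 [ 456. -112.] [485. -85.]
side 65 80 31 [ 474. -109.] [487. -88.]
[476.61668754 -97.12523173 200.40427111]
```

View pics/t2c.png

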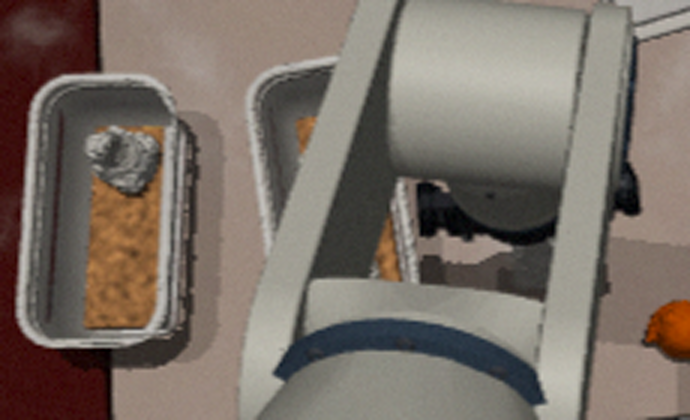

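The arm hides tub B in the top view; tub A is unchanged. The rabbit's 38–52 mm slice is centred near (474,-95), so I'll descend there.

Emit:
step_arm(
  moves=[
    {"tx": -0.08,"ty": -0.06,"tz": 0.8,"ax": 0,"ay": 0,"az": 0},
    {"tx": 0,"ty": 0,"tz": 0.9,"ax": 0,"ay": 0,"az": 0},
    {"tx": 0,"ty": 0,"tz": 0.9,"ax": 0,"ay": 0,"az": 0},
    {"tx": 0,"ty": 0,"tz": 0.8,"ax": 0,"ay": 0,"az": 0},
    {"tx": 0,"ty": 0,"tz": 0.8,"ax": 0,"ay": 0,"az": 0},
  ],
)

```text
clock: 19.08
eef_pos: [474.7, -95.3, 94.6]
tcp_rot: [-3.141, -0.0, 0.001]
contact_force: [0.0, 0.2, 0.8]
opening: 0.997
grasp_force: 0.0
```

Emit:
step_arm(
  moves=[
    {"tx": 0,"ty": 0,"tz": 0.8,"ax": 0,"ay": 0,"az": 0},
    {"tx": 0,"ty": 0,"tz": 0.6,"ax": 0,"ay": 0,"az": 0},
    {"tx": 0,"ty": 0,"tz": 0.3,"ax": 0,"ay": 0,"az": 0},
    {"tx": 0,"ty": 0,"tz": 0,"ax": 0,"ay": 0,"az": 0},
    {"tx": 0,"ty": 0,"tz": 0,"ax": 0,"ay": 0,"az": 0},
  ],
)

```text
clock: 19.7
eef_pos: [474.6, -96.2, 53.3]
tcp_rot: [3.141, -0.001, -0.0]
contact_force: [-0.6, 0.5, 0.1]
opening: 1.003
grasp_force: 0.0
```

Emit:
step_arm(
  moves=[
    {"tx": 0,"ty": 0,"tz": 0.05,"ax": 0,"ay": 0,"az": 0},
    {"tx": 0,"ty": 0,"tz": 0,"ax": 0,"ay": 0,"az": 0},
    {"tx": 0,"ty": 0,"tz": 0,"ax": 0,"ay": 0,"az": 0},
    {"tx": 0,"ty": 0,"tz": 0,"ax": 0,"ay": 0,"az": 0},
    {"tx": 0,"ty": 0,"tz": 0,"ax": 0,"ay": 0,"az": 0},
  ],
  gripper=0,
  newtons=25,
)

```text
clock: 20.32
eef_pos: [474.4, -96.0, 52.1]
tcp_rot: [-3.141, -0.001, -0.001]
contact_force: [-1.1, 1.7, 6.2]
opening: 0.487
grasp_force: 23.8
```

Emit:
step_arm(
  moves=[
    {"tx": 0,"ty": 0,"tz": 0,"ax": 0,"ay": 0,"az": 0},
    {"tx": 0,"ty": 0,"tz": 0,"ax": 0,"ay": 0,"az": 0},
    {"tx": 0,"ty": 0,"tz": 0,"ax": 0,"ay": 0,"az": 0},
  ],
)

```text
clock: 20.7
eef_pos: [474.4, -96.0, 52.0]
tcp_rot: [-3.141, -0.001, -0.001]
contact_force: [-1.2, 1.2, 6.5]
opening: 0.489
grasp_force: 23.8
```

Emit:
step_arm(
  moves=[
    {"tx": 0,"ty": 0,"tz": -0.3,"ax": 0,"ay": 0,"az": 0},
    {"tx": 0,"ty": 0,"tz": -0.6,"ax": 0,"ay": 0,"az": 0},
    {"tx": 0,"ty": 0,"tz": -0.9,"ax": 0,"ay": 0,"az": 0},
    {"tx": 0,"ty": 0,"tz": -0.9,"ax": 0,"ay": 0,"az": 0},
    {"tx": 0,"ty": 0,"tz": -0.9,"ax": 0,"ay": 0,"az": 0},
  ],
)

```text
clock: 21.32
eef_pos: [474.2, -96.1, 143.2]
tcp_rot: [3.141, -0.001, -0.0]
contact_force: [0.8, 0.2, -1.1]
opening: 0.488
grasp_force: 24.2
```

Emit:
step_arm(
  moves=[
    {"tx": 0,"ty": 0,"tz": -0.9,"ax": 0,"ay": 0,"az": 0},
    {"tx": 0,"ty": 0,"tz": -0.9,"ax": 0,"ay": 0,"az": 0},
    {"tx": 0,"ty": 0,"tz": -0.9,"ax": 0,"ay": 0,"az": 0},
    {"tx": 0,"ty": 0,"tz": -0.5,"ax": 0,"ay": 0,"az": 0},
    {"tx": 0,"ty": 0,"tz": 0,"ax": 0,"ay": 0,"az": 0},
  ],
)

```text
clock: 21.95
eef_pos: [474.6, -96.2, 222.6]
tcp_rot: [3.141, -0.002, -0.0]
contact_force: [0.0, -0.3, -0.3]
opening: 0.489
grasp_force: 24.2
```

Run:
```python
from h import *
p,d=grab('side','held2');s=r.sense();e=s['eef_pos'];print(e,s['tcp_rot'],s['opening'],s['grasp_force'])
S=cloud('side',d);k=(abs(S[...,0]-e[0])<40)&(abs(S[...,1]-e[1])<55)&(S[...,2]>e[2]-65)&(S[...,2]<e[2]-25)
q=S[k];print(len(q),(q.min(0)-e).round(1),(q.max(0)-e).round(1))
```

```text
[474.05731778 -96.1064843  221.68301239] [ 3.14147188e+00 -5.15552547e-04 -3.08655354e-04] 0.48589637992753426 24.17424603038853
186 [-22.7 -29.6 -53. ] [ 27.4  19.  -25.3]
```

The rabbit is held upright with its underside 52–53 mm below the TCP. Rotate to tub A's axis, then carry it over.

Emit:
step_arm(
  moves=[
    {"tx": 0,"ty": 0,"tz": 0,"ax": 0,"ay": 0,"az": -0.105},
    {"tx": 0,"ty": 0,"tz": 0,"ax": 0,"ay": 0,"az": -0.105},
    {"tx": 0,"ty": 0,"tz": 0,"ax": 0,"ay": 0,"az": -0.105},
    {"tx": 0,"ty": 0,"tz": 0,"ax": 0,"ay": 0,"az": -0.105},
    {"tx": 0,"ty": 0,"tz": 0,"ax": 0,"ay": 0,"az": -0.105},
  ],
)

```text
clock: 22.62
eef_pos: [473.4, -96.0, 220.4]
tcp_rot: [-3.14, 0.001, 0.83]
contact_force: [-0.4, 0.2, -1.1]
opening: 0.486
grasp_force: 24.2
```

Emit:
step_arm(
  moves=[
    {"tx": 0,"ty": 0,"tz": 0,"ax": 0,"ay": 0,"az": -0.105},
    {"tx": 0,"ty": 0,"tz": 0,"ax": 0,"ay": 0,"az": -0.105},
    {"tx": 0,"ty": 0,"tz": 0,"ax": 0,"ay": 0,"az": -0.105},
    {"tx": 0,"ty": 0,"tz": 0,"ax": 0,"ay": 0,"az": -0.109},
    {"tx": 0.5,"ty": 0,"tz": 0,"ax": 0,"ay": 0,"az": 0},
  ],
)

```text
clock: 23.25
eef_pos: [474.6, -83.6, 220.6]
tcp_rot: [-3.14, -0.0, 1.488]
contact_force: [0.1, 0.1, -0.4]
opening: 0.484
grasp_force: 24.2
```

Emit:
step_arm(
  moves=[
    {"tx": 0.9,"ty": 0,"tz": 0,"ax": 0,"ay": 0,"az": 0},
    {"tx": 1.0,"ty": 0,"tz": 0,"ax": 0,"ay": 0,"az": 0},
    {"tx": 1.0,"ty": 0,"tz": 0,"ax": 0,"ay": 0,"az": 0},
    {"tx": 1.0,"ty": 0,"tz": 0,"ax": 0,"ay": 0,"az": 0},
    {"tx": 1.0,"ty": 0,"tz": 0,"ax": 0,"ay": 0,"az": 0},
  ],
)

```text
clock: 23.88
eef_pos: [484.5, 40.0, 221.0]
tcp_rot: [-3.141, -0.0, 1.486]
contact_force: [-0.3, -0.6, -1.0]
opening: 0.492
grasp_force: 24.2
```

Emit:
step_arm(
  moves=[
    {"tx": 1.0,"ty": 0,"tz": 0,"ax": 0,"ay": 0,"az": 0},
    {"tx": 1.0,"ty": 0,"tz": 0,"ax": 0,"ay": 0,"az": 0},
    {"tx": 1.0,"ty": 0,"tz": 0,"ax": 0,"ay": 0,"az": 0},
    {"tx": 1.0,"ty": 0,"tz": 0,"ax": 0,"ay": 0,"az": 0},
    {"tx": 1.0,"ty": 0,"tz": 0,"ax": 0,"ay": 0,"az": 0},
  ],
)

```text
clock: 24.5
eef_pos: [494.4, 164.5, 220.9]
tcp_rot: [-3.14, 0.0, 1.486]
contact_force: [-0.3, -0.7, -1.1]
opening: 0.487
grasp_force: 24.2
```

Emit:
step_arm(
  moves=[
    {"tx": 1.0,"ty": 0,"tz": 0,"ax": 0,"ay": 0,"az": 0},
    {"tx": 0.7,"ty": 0,"tz": 0,"ax": 0,"ay": 0,"az": 0},
    {"tx": 0.36,"ty": 0.09,"tz": 0,"ax": 0,"ay": 0,"az": 0},
    {"tx": 0,"ty": 0,"tz": 0,"ax": 0,"ay": 0,"az": 0},
    {"tx": 0,"ty": 0,"tz": 0,"ax": 0,"ay": 0,"az": 0},
  ],
)

```text
clock: 25.12
eef_pos: [501.3, 213.6, 221.4]
tcp_rot: [-3.141, 0.0, 1.49]
contact_force: [-0.5, -1.0, -0.2]
opening: 0.485
grasp_force: 24.2
```

Run:
```python
from h import *
p,d=grab('side','ov2');t,td=grab('top','ovt2');s=r.sense();e=s['eef_pos'];print(e,s['tcp_rot'],s['grasp_force'])
S=cloud('side',d);k=(abs(S[...,0]-e[0])<55)&(abs(S[...,1]-e[1])<45)&(S[...,2]>e[2]-65)&(S[...,2]<e[2]-28)
q=S[k];print('held',len(q),(q.min(0)-e).round(1),(q.max(0)-e).round(1))
P=cloud('top',td)
for nm,x0,x1,y0,y1 in(('A rim',400,680,170,330),('B rim',400,680,-10,150)):
    k=(P[...,0]>x0)&(P[...,0]<x1)&(P[...,1]>y0)&(P[...,1]<y1)&(P[...,2]>88)&(P[...,2]<106);q=P[k];print(nm,len(q),q.min(0).round(),q.max(0).round(),cv2.minAreaRect(np.float32(q[:,:2])))
k=(P[...,0]>455)&(P[...,0]<605)&(P[...,1]>28)&(P[...,1]<92)&(P[...,2]>32)&(P[...,2]<86)
n,l,st,ce=cv2.connectedComponentsWithStats(k.astype(np.uint8))
for i in range(1,n):
    if st[i,4]>60:q=P[l==i];print('tubB',ce[i].round(),st[i,4],q.min(0).round(),q.max(0).round())
c=np.hstack([cv2.resize(p[80:260,200:380,::-1],(400,400)),cv2.resize(t[160:310,110:260,::-1],(400,400))])
cv2.imwrite('pics/ov2c.png',c)
```

```text
[501.34927484 213.57312726 221.53922582] [-3.14146347e+00  1.66003796e-04  1.48935683e+00] 24.172617117328628
held 142 [-22.9 -26.9 -52.9] [ 26.6  10.6 -28.1]
A rim 652 [430. 175.  88.] [646. 292. 104.] ((538.2428588867188, 233.83023071289062), (108.79872131347656, 214.8595428466797), 85.86377716064453)
B rim 936 [424.  -3.  88.] [642. 120. 105.] ((532.5592651367188, 58.731040954589844), (214.9008026123047, 112.66119384765625), 5.066915035247803)
tubB [222. 225.] 352 [540.  36.  32.] [587.  90.  86.]
tubB [227. 260.] 246 [460.  34.  35.] [495.  77.  75.]
```

View pics/ov2c.png

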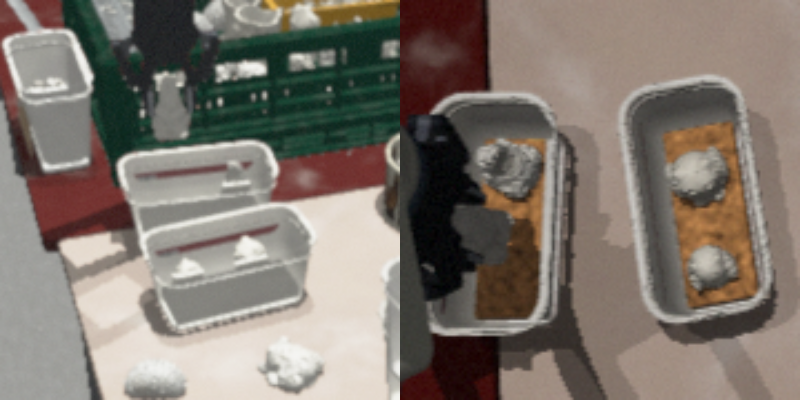

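The owl stands upright in tub B's far half (crop 700,175; top at z=86) beside the intact sample, and tub B hasn't moved. Now align the rabbit over tub A's near half and lower.

Emit:
step_arm(
  moves=[
    {"tx": 0.6,"ty": 0,"tz": 0,"ax": 0,"ay": 0,"az": 0},
    {"tx": 0.5,"ty": 0.02,"tz": 0,"ax": 0,"ay": 0,"az": 0},
    {"tx": 0,"ty": 0,"tz": 0.6,"ax": 0,"ay": 0,"az": 0},
    {"tx": 0,"ty": 0,"tz": 0.8,"ax": 0,"ay": 0,"az": 0},
    {"tx": 0,"ty": 0,"tz": 0.6,"ax": 0,"ay": 0,"az": 0},
  ],
)

```text
clock: 25.85
eef_pos: [503.4, 241.3, 169.7]
tcp_rot: [-3.14, 0.001, 1.491]
contact_force: [-0.3, 0.8, -1.1]
opening: 0.485
grasp_force: 24.2
```

Emit:
step_arm(
  moves=[
    {"tx": 0,"ty": 0,"tz": 0,"ax": 0,"ay": 0,"az": 0},
    {"tx": 0,"ty": 0,"tz": 0,"ax": 0,"ay": 0,"az": 0},
  ],
)

```text
clock: 26.1
eef_pos: [504.4, 241.6, 171.8]
tcp_rot: [3.141, -0.0, 1.49]
contact_force: [0.3, 0.2, -0.2]
opening: 0.488
grasp_force: 24.2
```

Underside at about 119 mm, over the rim. Descend 85 mm, then slowly.

Emit:
step_arm(
  moves=[
    {"tx": 0,"ty": 0,"tz": 0.5,"ax": 0,"ay": 0,"az": 0},
    {"tx": 0,"ty": 0,"tz": 0.6,"ax": 0,"ay": 0,"az": 0},
    {"tx": 0,"ty": 0,"tz": 0.6,"ax": 0,"ay": 0,"az": 0},
    {"tx": 0,"ty": 0,"tz": 0.6,"ax": 0,"ay": 0,"az": 0},
    {"tx": 0,"ty": 0,"tz": 0.4,"ax": 0,"ay": 0,"az": 0},
  ],
)

```text
clock: 26.72
eef_pos: [503.7, 241.4, 102.6]
tcp_rot: [-3.14, 0.001, 1.49]
contact_force: [-1.0, 0.3, -0.8]
opening: 0.487
grasp_force: 24.2
```

Emit:
step_arm(
  moves=[
    {"tx": 0,"ty": 0,"tz": 0.3,"ax": 0,"ay": 0,"az": 0},
    {"tx": 0,"ty": 0,"tz": 0.2,"ax": 0,"ay": 0,"az": 0},
    {"tx": 0,"ty": 0,"tz": 0.1,"ax": 0,"ay": 0,"az": 0},
    {"tx": 0,"ty": 0,"tz": 0,"ax": 0,"ay": 0,"az": 0},
  ],
)

```text
clock: 27.22
eef_pos: [504.2, 241.6, 89.1]
tcp_rot: [3.141, -0.0, 1.49]
contact_force: [-0.3, -0.1, -0.5]
opening: 0.481
grasp_force: 24.2
```

Emit:
step_arm(
  moves=[
    {"tx": 0,"ty": 0,"tz": 0.12,"ax": 0,"ay": 0,"az": 0},
    {"tx": 0,"ty": 0,"tz": 0.12,"ax": 0,"ay": 0,"az": 0},
    {"tx": 0,"ty": 0,"tz": 0.1,"ax": 0,"ay": 0,"az": 0},
    {"tx": 0,"ty": 0,"tz": 0.06,"ax": 0,"ay": 0,"az": 0},
    {"tx": 0,"ty": 0,"tz": 0,"ax": 0,"ay": 0,"az": 0},
  ],
)

```text
clock: 27.85
eef_pos: [504.0, 241.6, 78.9]
tcp_rot: [-3.141, 0.0, 1.49]
contact_force: [0.1, -0.5, 0.1]
opening: 0.485
grasp_force: 24.2
```

Emit:
step_arm(
  moves=[
    {"tx": 0,"ty": 0,"tz": 0.04,"ax": 0,"ay": 0,"az": 0},
    {"tx": 0,"ty": 0,"tz": 0,"ax": 0,"ay": 0,"az": 0},
  ],
)

```text
clock: 28.1
eef_pos: [504.1, 241.6, 78.0]
tcp_rot: [-3.142, -0.0, 1.49]
contact_force: [0.5, 0.6, -0.8]
opening: 0.487
grasp_force: 24.2
```

Emit:
step_arm(
  moves=[
    {"tx": 0,"ty": 0,"tz": 0.04,"ax": 0,"ay": 0,"az": 0},
    {"tx": 0,"ty": 0,"tz": 0,"ax": 0,"ay": 0,"az": 0},
  ],
)

```text
clock: 28.35
eef_pos: [504.1, 241.5, 77.0]
tcp_rot: [-3.141, 0.0, 1.49]
contact_force: [0.5, 0.0, -0.3]
opening: 0.486
grasp_force: 24.2
```

Emit:
step_arm(
  moves=[
    {"tx": 0,"ty": 0,"tz": 0.04,"ax": 0,"ay": 0,"az": 0},
    {"tx": 0,"ty": 0,"tz": 0,"ax": 0,"ay": 0,"az": 0},
  ],
)

```text
clock: 28.6
eef_pos: [504.2, 241.5, 76.2]
tcp_rot: [3.141, 0.0, 1.49]
contact_force: [0.6, 0.1, 2.7]
opening: 0.486
grasp_force: 24.6
```

Touching at 76 mm, as predicted. Release.

Emit:
step_arm(
  moves=[
    {"tx": 0,"ty": 0,"tz": 0.02,"ax": 0,"ay": 0,"az": 0},
    {"tx": 0,"ty": 0,"tz": 0,"ax": 0,"ay": 0,"az": 0},
    {"tx": 0,"ty": 0,"tz": 0,"ax": 0,"ay": 0,"az": 0},
    {"tx": 0,"ty": 0,"tz": 0,"ax": 0,"ay": 0,"az": 0},
  ],
  gripper=0.59,
)

```text
clock: 29.1
eef_pos: [504.1, 241.6, 75.5]
tcp_rot: [-3.142, 0.0, 1.49]
contact_force: [0.4, -0.2, -0.4]
opening: 0.589
grasp_force: 0.0
```

Emit:
step_arm(
  moves=[
    {"tx": 0,"ty": 0,"tz": -0.2,"ax": 0,"ay": 0,"az": 0},
    {"tx": 0,"ty": 0,"tz": -0.4,"ax": 0,"ay": 0,"az": 0},
    {"tx": 0,"ty": 0,"tz": -0.6,"ax": 0,"ay": 0,"az": 0},
    {"tx": 0,"ty": 0,"tz": -0.9,"ax": 0,"ay": 0,"az": 0},
    {"tx": 0,"ty": 0,"tz": -1,"ax": 0,"ay": 0,"az": 0},
  ],
)

```text
clock: 29.72
eef_pos: [504.2, 241.6, 154.7]
tcp_rot: [3.141, -0.0, 1.49]
contact_force: [0.4, 0.2, -0.7]
opening: 0.593
grasp_force: 0.0
```

Emit:
step_arm(
  moves=[
    {"tx": 0,"ty": 0,"tz": -1,"ax": 0,"ay": 0,"az": 0},
    {"tx": 0,"ty": 0,"tz": -1,"ax": 0,"ay": 0,"az": 0},
    {"tx": 0,"ty": 0,"tz": -1,"ax": 0,"ay": 0,"az": 0},
    {"tx": -0.8,"ty": 0,"tz": -0.5,"ax": 0,"ay": 0,"az": 0},
    {"tx": -1,"ty": 0,"tz": 0,"ax": 0,"ay": 0,"az": 0},
  ],
)

```text
clock: 30.35
eef_pos: [500.7, 195.8, 242.1]
tcp_rot: [3.14, -0.001, 1.491]
contact_force: [0.2, -0.2, -0.3]
opening: 0.594
grasp_force: 0.0
```

Emit:
step_arm(
  moves=[
    {"tx": -1,"ty": 0,"tz": 0,"ax": 0,"ay": 0,"az": 0},
    {"tx": -1,"ty": 0,"tz": 0,"ax": 0,"ay": 0,"az": 0},
    {"tx": -1,"ty": 0,"tz": 0,"ax": 0,"ay": 0,"az": 0},
    {"tx": -1,"ty": 0,"tz": 0,"ax": 0,"ay": 0,"az": 0},
    {"tx": -1,"ty": 0,"tz": 0,"ax": 0,"ay": 0,"az": 0},
  ],
)

```text
clock: 30.98
eef_pos: [489.6, 70.4, 240.7]
tcp_rot: [-3.141, 0.0, 1.49]
contact_force: [0.5, -0.8, 0.3]
opening: 0.59
grasp_force: 0.0
```

Emit:
step_arm(
  moves=[
    {"tx": -1,"ty": 0,"tz": 0,"ax": 0,"ay": 0,"az": 0},
    {"tx": -1,"ty": 0,"tz": 0,"ax": 0,"ay": 0,"az": 0},
    {"tx": -1,"ty": 0,"tz": 0,"ax": 0,"ay": 0,"az": 0},
    {"tx": -1,"ty": 0,"tz": 0,"ax": 0,"ay": 0,"az": 0},
    {"tx": -1,"ty": 0,"tz": 0,"ax": 0,"ay": 0,"az": 0},
  ],
)

```text
clock: 31.6
eef_pos: [479.4, -54.0, 240.7]
tcp_rot: [-3.141, 0.0, 1.49]
contact_force: [0.0, 0.4, 0.3]
opening: 0.588
grasp_force: 0.0
```

Emit:
step_arm(
  moves=[
    {"tx": -1,"ty": 0,"tz": 0,"ax": 0,"ay": 0,"az": 0},
    {"tx": -1,"ty": 0,"tz": 0,"ax": 0,"ay": 0,"az": 0},
    {"tx": -1,"ty": 0,"tz": 0,"ax": 0,"ay": 0,"az": 0},
    {"tx": -1,"ty": 0,"tz": 0,"ax": 0,"ay": 0,"az": 0},
    {"tx": 0,"ty": 0,"tz": 0,"ax": 0,"ay": 0,"az": 0},
  ],
)

```text
clock: 32.22
eef_pos: [471.4, -153.7, 240.7]
tcp_rot: [-3.141, 0.0, 1.488]
contact_force: [-0.1, 0.2, -0.6]
opening: 0.587
grasp_force: 0.0
```

Run:
```python
from h import *
t,td=grab('top','fin');p,d=grab('side','fins');P=cloud('top',td)
for nm,c in(('A',(538,238)),('B',(532.5,58.8))):
    g=(abs(P[...,0]-c[0])<125)&(abs(P[...,1]-c[1])<72);k=g&(P[...,2]>88)&(P[...,2]<108);q=P[k];print(nm,len(q),cv2.minAreaRect(np.float32(q[:,:2])))
    k=(abs(P[...,0]-c[0])<78)&(abs(P[...,1]-c[1])<34)&(P[...,2]>34)
    n,l,st,ce=cv2.connectedComponentsWithStats(k.astype(np.uint8))
    for i in range(1,n):
        if st[i,4]>60:q=P[l==i];print('  obj',ce[i].round(),st[i,4],q.min(0).round(),q.max(0).round())
c=np.hstack([cv2.resize(p[110:300,200:390,::-1],(400,400)),cv2.resize(t[160:310,110:260,::-1],(400,400))])
cv2.imwrite('pics/finc.png',c);print(r.sense()['clock'],r.sense()['eef_pos'])
```

```text
A 1107 ((538.263671875, 237.91110229492188), (113.9128189086914, 213.6248016357422), 85.19219970703125)
  obj [151. 222.] 383 [562. 206.  34.] [612. 261. 102.]
  obj [147. 258.] 357 [478. 219.  34.] [529. 268. 103.]
B 714 ((533.1494750976562, 58.65411376953125), (216.11228942871094, 112.24687194824219), 4.835133075714111)
  obj [222. 225.] 347 [541.  36.  35.] [587.  90.  86.]
  obj [224. 259.] 180 [460.  41.  36.] [494.  78.  74.]
32.325 [ 471.67956956 -152.2237637   240.56412124]
```

View pics/finc.png

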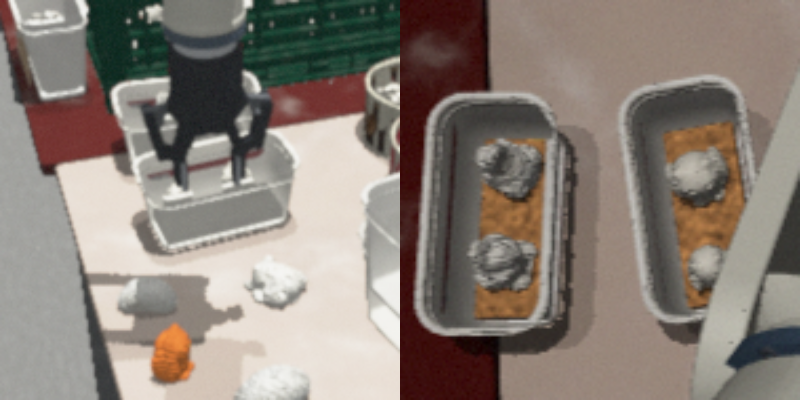

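Both castings stand upright beside their own kind: rabbit at crop (502,260), top z=103; owl at (700,175), top z=86. The samples are standing and the tubs are where they were, so I'm handing in.

```bash
python3 -c "from rig import workorder; print(workorder.sign_off())"
```

```text
the job is handed in; nothing more can be done
None
```

I put the rabbit in tub A and the owl in tub B, each standing upright beside its own kind with samples and tubs in place, and handed the job in at about 32 s; while I was lowering the owl, the gripper briefly pressed on something, most likely tub B's rim, with about 27 N (limit 40 N), before I shifted it inward.

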